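# Bolt the plate shaker's hold-down frame

### The arm

A 6-joint arm with a two-finger parallel gripper is mounted at the origin on a cart in front of the work surface, level with it; the furniture and walls round the work are solid. World frame = base frame: x ahead of the robot, y to its left, z up, the work surface at z = 0. Lengths are in m, angles in rad, forces in N, time in s.
With the tool pointing down it reaches from about 0.35 to 0.975 m from the base axis. Payload 4.9 kg.
Tool frame: the origin (TCP) lies at the very end of the fingers, on their centre line; the grasp point (between the pads) lies behind it (manip.pinch_z is the y of the grasp point in the tool frame, in m); y points along the fingers, x is the direction in which the jaws open and shut, and the axes are right-handed (so a half turn about y gives the same grasp; the last joint's range is limited). The gripper opens to 85 mm and grips with 20 to 120 N. Pads are 22 mm wide; open, the fingers measure 114 mm over their backs; the gripper's body (76 mm by 85 mm) begins 54 mm behind the grasp point. The pads swing forward as they close: fully open they stand 13 mm farther back than shut.
Start: joints at [1.226, 0.053, 1.613, -0, 1.476, -0.119], TCP at [0.14, 0.609, 0.231] pointing down, gripper open.
Joint ranges: [-3.01, 3.01], [-1.01, 2.22], [0.06, 2.58], [-1.02, 4.17], [0.09, 2.62], [-3.14, 3.14]. Speed limits (rad/s): [2.57, 2.57, 3.14, 3.14, 3.14, 3.14].

### API

Orientations are given as a unit quaternion [w, x, y, z].
In Python, from plant import manip gives the robot as it stands.
- The arm moves only by the tool drive_tool, never from a script. Its argument "motion" is a list of rows, each a list of 3 entries, a list of its own where there are three numbers: the shift along the tool's x, y, z in units of 25 mm (1.0 is 25 mm), then the turn, a rotation vector about the tool's x, y, z in units of 5 degrees (1.0 is 5 degrees), then the closure, from -1 (fully open) to 1 (shut). A call has 1 to 12 rows; each row shifts and turns the commanded pose from where the row before left it, along the tool's axes as they then stand; what a row does not reach is not made up. A row lasts 1/10 s, in which the tool goes at most 50 mm and 8.59 degrees, less where a joint would pass 70% of its speed; a pose out of reach is approached as far as the arm can. A call is refused whole if a number of a shift passes 1 or a number of a turn 1, either way. A call with a gripper value outside its range is refused whole. The fingers move at their own pace and stop on an object; the grip force is fixed at half the most. Time passes only in rows, so rows that do not move let the fingers close. It gives the time, the measured TCP pose, the force and the opening at its end, in the units of the state.
- manip.state(): the state, without advancing time (a new reading comes with each control period).
- manip.grab_frame(name): name is "scene" or "top"; returns a dict with "img" (480x640x3 uint8, blue, green, red), "range_z" (480x640 float32, m along the optical axis (not along the pixel's ray), 0 where there is no reading), "camera_matrix" (3x3 intrinsics, pixels), "world_from_camera" (4x4, takes a point from camera to world coordinates). Camera axes: x right, y down, z forward; pixel columns grow to the right and rows downward; lengths in m; the calibration is good to about 2 mm. A picture is of the moment at which its call begins.
- manip.job_done(): hands the job in, once; it reports no verdict.
The state is a dict: "time": time; "joint_pos": joint angles; "joint_vel": joint speeds; "joint_efforts": joint torques, N m; "tool_pos": TCP position; "tool_rot": TCP orientation; "contact_force": force on the tool from outside, world axes, zero at the start; "ft_torque": the same for the moment, N m; "gripper_width": opening from 0.0 (shut) to 1.0 (fully open).
Only numpy, scipy, OpenCV 4.12 (cv2) and the standard library are available. Lean on these libraries where they do the work, as an engineer would, in place of code of your own. Each camera call takes 0.05 s, during which the arm holds its last target. There are 200 camera calls.

### The job

Get the plate shaker ready to run: fold its hold-down frame down onto the two plates, slide the barrel bolt across through the frame's eye, and turn the bolt's handle fully down into the keeper notch so that it is locked. The notch's exact place has to be felt for with the handle leaning lightly on the strip - never force the handle down on it - and the jar, the timer and the tape roll stay where they are.

Things in the scene. Friction and masses are not known exactly. Their poses are not given: they have to be found in the camera images.
- shaker: White bench-top plate shaker fixed to the bench, 200 x 260 mm, 105 mm high with its frame shut. Origin: centre of its underside; x to its back, y to its left (the way the bolt is thrown), z up; S below is this frame, in mm. Aluminium platform, top at S z 72, front edge at S x -95, carries two plates (tops S z 86) and, on its front margin, the barrel bolt.
- hold_frame (a joint): Angle of the aluminium hold-down frame; 0 = fully down, grows as its front rises. Starts 0.5 to 0.95. Friction hinge: it stays where it is put; a few newtons at the front bar move it. Pressed onto the plates (about 8 N) and let go, its sprung rubber pads lift it back to about 0.02; the bolt draws it down the rest.
- frame_hinge (a point): Middle of the frame's hinge line, at S 88, 0, 94; the line runs along the shaker's y.
- frame_front (a point): Point on the top face of the frame's front bar (14 mm wide, 8 thick), 58 mm left of its middle, 138 mm from the hinge line: the clear place to press it down, at S -50, 58, 98 when the frame is fully down.
- frame_eye (a point): Centre of the steel eye (10 mm wide in y, lip flush under the rod) on the frame's front, which the bolt passes through; on the rod's axis, at S -73, 25, 90, when the frame is fully down. A frame that is up has it too high for the bolt.
- bolt (a joint): Travel of the bolt along the shaker's +y, m: starts 0 to 0.006, can go to 0.058; the handle is at the notch at 0.032 to 0.052, nominally 0.042. Friction 1 to 2 N; up to about 8 N where the nose wedges the eye down, travel about 0.01 to 0.025.
- bolt_nose (a point): Rounded nose of the 12 mm steel bolt rod, on its axis, which runs along y at S x -73, z 90 in steel guides at S y -87, 10 and 46 (tops at S z 99). 70.5 mm left of the handle.
- bolt_handle (a joint): Angle of the handle about the rod, rad: 0 = upright, 1.57 = level, pointing along the shaker's -x, which is down in the notch; limit 1.6. Starts 0 to 0.3, stays where it is left and turns lightly. Away from the notch the keeper strip stops it at about 0.85.
- knob (a point): Centre of the black ball knob, 18 mm across, on the handle's flat stem (8 mm wide along y, 6 thick), 46 mm from the rod's axis. At travel 0 the handle is at S y -60.5; upright, the knob is at S z 136, clear above all else near it.
- notch_nominal (a point): Nominal place of the keeper notch, on the rod's axis, S -73, -18.5, 90. The keeper is a dark 5 mm steel strip before the rod (S x -91 to -86, top S z 99) with one notch, 11 mm wide, near its left end. It is adjusted on screws in slots: the real notch lies up to 10 mm to either side, not measured, and must be felt for: lean the handle lightly on the strip and slide until it drops in.
- keeper_mount: Foot of the keeper, a fixed steel angle on the platform's front edge; origin on the platform under the notch's nominal place, S -88.5, -18.5, 72. It carries the thin keeper strip, which must not be forced: lean the knob with about 5 N, 10 N at most (by leverage the stem bears on the strip about 3 times as hard; 40 N there is too much).
- jar: Clear jar with yellow cap, 47 x 80 mm, to the right of the shaker; origin under its centre. Leave alone.
- timer: White bench timer, 62 x 68 x 24 mm, left of the shaker; origin under its centre. Leave alone.
- tape: Roll of green tape lying flat, 90 x 19 mm, left of the shaker; origin under its centre. Leave alone.

How it is judged:
By the outcome, as a careful person would: the job done as asked, in the order asked, and still so for the second after the job is handed in, with the robot touching nothing.
It also fails if it takes over 72 s, if anything falls off the work surface, if the arm or the gripper's body presses on something with over 40 N, if the wrist force passes 120 N, or if a joint passes its speed limit or range.

## Working session

There is one attempt and no reset: what is moved stays moved. The work goes in short steps, Python scripts to look and compute and a tool call to move; the robot and the scene stay as the last step left them, time stands still between calls to the robot, and variables do not carry over. Pictures are saved under pics/ and viewed, about 8 in all and at most 12, crops included, and the job is handed in when it is done.

Besides the shell and the picture viewer there is one more tool, called after "Request:" as name([rows], argument=value, ...), one row to a line, values as JSON. drive_tool: Moves the arm, as the interface text tells. Its arguments: {"type":"object","properties":{"motion":{"type":"array","items":{"type":"array"}}},"required":["motion"]}

```bash
mkdir -p pics; ls; python3 - <<'E'
from plant import manip
import cv2,numpy as np
print(manip.state(), manip.pinch_z)
for n in("scene","top"):
    f=manip.grab_frame(n); cv2.imwrite(f"pics/{n}0.png",f["img"]); np.savez(f"pics/{n}0.npz",**f)
    print(n,f["camera_matrix"].tolist(),np.round(f["world_from_camera"],3).tolist())
E
```

```text
pics
{'time': 0.0, 'joint_pos': array([ 1.22596864e+00,  5.33794605e-02,  1.61427211e+00,  1.39336709e-05,
        1.47595519e+00, -1.18993538e-01]), 'joint_vel': array([-6.68106923e-05,  3.48190199e-04, -2.41027566e-04, -1.30315238e-03,
       -8.14084646e-04, -6.49034808e-04]), 'joint_efforts': array([-8.29201838e-06, -3.93682659e+01, -3.70175886e+01, -2.11135298e-04,
        7.07313055e-03,  2.38023617e-06]), 'tool_pos': array([0.13973691, 0.6085621 , 0.23006205]), 'tool_rot': array([-0.55278432,  0.55352462,  0.43986824, -0.44108495]), 'contact_force': array([ 0.06873961, -0.26964453,  0.51919694]), 'ft_torque': array([-0.00020019, -0.03067591, -0.02564546]), 'gripper_width': 0.9988390222835404} -0.0187
scene [[452.3797066303993, 0.0, 308.47749494779094], [0.0, 452.3797066303993, 249.44250332835603], [0.0, 0.0, 1.0]] [[-0.902, -0.271, 0.337, 0.26], [-0.432, 0.53, -0.73, 0.75], [0.019, -0.803, -0.595, 0.645], [0.0, 0.0, 0.0, 1.0]]
top [[584.1077306989773, 0.0, 311.59286141078934], [0.0, 584.1077306989773, 231.27047041322908], [0.0, 0.0, 1.0]] [[-0.028, -0.983, 0.182, 0.394], [-1.0, 0.028, -0.002, 0.12], [-0.003, -0.182, -0.983, 1.213], [0.0, 0.0, 0.0, 1.0]]
```

View pics/scene0.png

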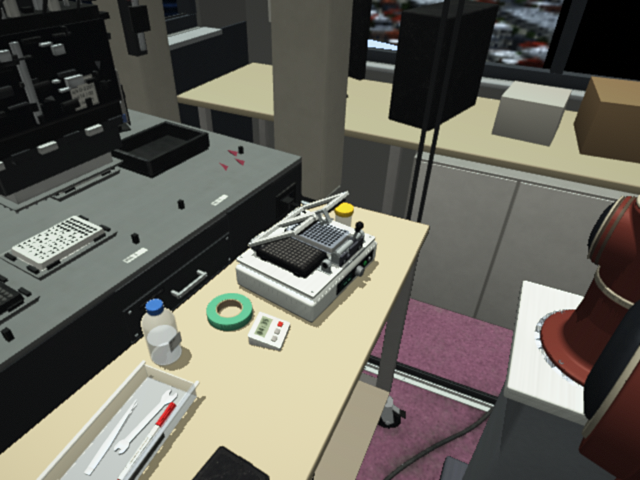

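View pics/top0.png

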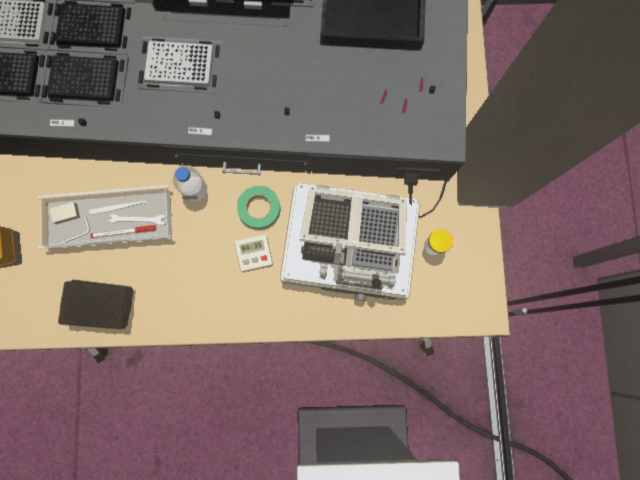

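The scene view shows the shaker around (310,255), with its frame up, and the jar at (343,213). In the top view the shaker spans (283–419, 184–298), with the bolt near (360,278), the jar at (438,242), the timer at (253,252) and the tape at (259,207).

```bash
python3 - <<'E'
import cv2,numpy as np
f=np.load("pics/top0.npz"); g=np.load("pics/scene0.npz")
cv2.imwrite("pics/topc.png",cv2.resize(f["img"][172:312,275:455],None,fx=4.4,fy=4.2,interpolation=cv2.INTER_CUBIC)[:600,:800])
cv2.imwrite("pics/scenec.png",cv2.resize(g["img"][180:325,225:395],None,fx=4,fy=4,interpolation=cv2.INTER_CUBIC))
def P(f,us,vs):
    K=f["camera_matrix"];z=f["range_z"][vs,us]
    c=np.stack([(us-K[0,2])/K[0,0]*z,(vs-K[1,2])/K[1,1]*z,z],-1)
    return c@f["world_from_camera"][:3,:3].T+f["world_from_camera"][:3,3]
np.set_printoptions(precision=3,suppress=True)
us,vs=np.meshgrid(np.arange(275,455),np.arange(172,312)); p=P(f,us,vs)
# height histogram
h,e=np.histogram(p[...,2],bins=np.arange(-.01,.3,.004)); print([(round(a,3),int(b)) for a,b in zip(e,h) if b>30])
m=((p[...,2]>.03)&(us<425))[...].astype(np.uint8)
q=p[m>0][:,:2].astype(np.float32); 
print(cv2.minAreaRect(q))
for r in range(176,308,6):print(r,(p[r-172,5::10,2]*1000).astype(int))
E
```

```text
[(np.float64(-0.01), 81), (np.float64(-0.006), 2082), (np.float64(-0.002), 6014), (np.float64(0.002), 1964), (np.float64(0.006), 116), (np.float64(0.01), 35), (np.float64(0.014), 40), (np.float64(0.018), 75), (np.float64(0.022), 39), (np.float64(0.026), 39), (np.float64(0.03), 73), (np.float64(0.034), 87), (np.float64(0.038), 114), (np.float64(0.042), 119), (np.float64(0.046), 168), (np.float64(0.05), 312), (np.float64(0.054), 537), (np.float64(0.058), 241), (np.float64(0.062), 70), (np.float64(0.066), 687), (np.float64(0.07), 2619), (np.float64(0.074), 1100), (np.float64(0.078), 508), (np.float64(0.082), 1649), (np.float64(0.086), 2209), (np.float64(0.09), 439), (np.float64(0.094), 452), (np.float64(0.098), 456), (np.float64(0.102), 346), (np.float64(0.106), 119), (np.float64(0.11), 67), (np.float64(0.114), 76), (np.float64(0.118), 57), (np.float64(0.122), 66), (np.float64(0.126), 74), (np.float64(0.13), 75), (np.float64(0.134), 92), (np.float64(0.138), 108), (np.float64(0.142), 85), (np.float64(0.146), 73), (np.float64(0.15), 75), (np.float64(0.154), 77), (np.float64(0.158), 86), (
[... 1159 characters left out ...]
  69  74  87  81  85 195  69 171 177 177 178 175  69   0  62  80   3]
254 [ -1  70  71  89  86  86 200  73  82  82 169 168 175  70   0  14  -1   0]
260 [  0  73  68  72  83  88 179  70  86  83  84  84  71  66  -3   3   2   0]
266 [   1   70   72 1213   74   70   73   70   77   87   87   85   72   55
    4    1    3   -1]
272 [ 1 68 71 74 93 68 96 93 72 75 73 68 73 58  3  1  0  0]
278 [55 69 76 72 74 74 93 91 92 99 99 95 70 56 -1  0  0  1]
284 [  0   0  44  56  62  68  71  81  97  74 139  93  73  52   0   0  -2   0]
290 [-7  3  0  4 -2 46 55 53 54 74 73 73 72  0 -1 -3  2  0]
296 [ 1  2  0  0  0 -3  0 -2 50  1 54 53 57  0 -5  2  1  0]
302 [ 0  0  1  0  0 -1 -3 -1  1 -1 -3  0 -2 -2  1 -2  0  0]
```

View pics/topc.png

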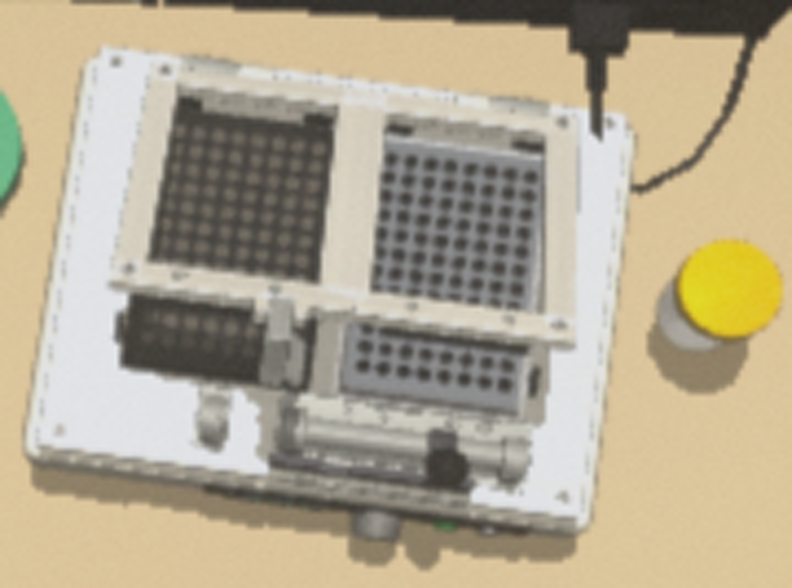

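View pics/scenec.png

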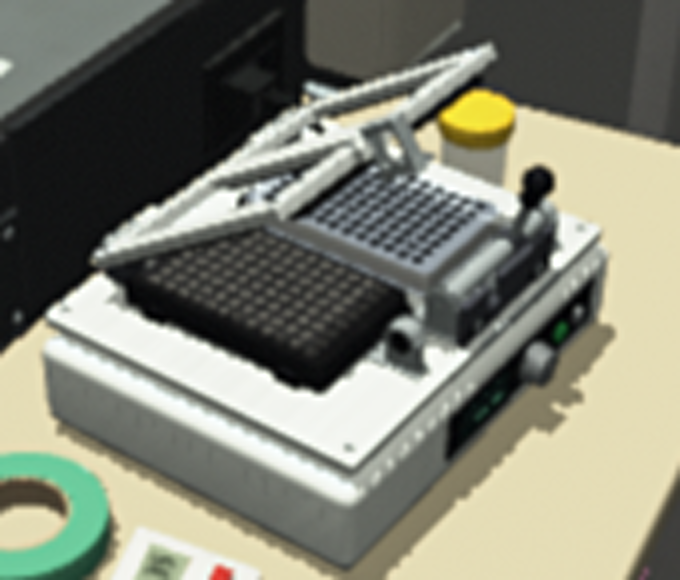

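The crop of the top view shows the platform corners at about (85,52), (633,115), (588,525) and (30,458). The guides are at (212,415), (290,425) and (515,460), the knob at (447,465), and the eye at (280,340) on the raised frame. The scene crop shows the knob nearly upright at (538,183).

```bash
cat > h.py <<'E'
import cv2,numpy as np
from scipy.optimize import least_squares
np.set_printoptions(precision=4,suppress=True)
def ray(f,u,v,z):
    K=f["camera_matrix"];T=f["world_from_camera"]
    d=T[:3,:3]@np.array([(u-K[0,2])/K[0,0],(v-K[1,2])/K[1,1],1]);return T[:3,3]+d*(z-T[2,3])/d[2]
def S2W(S,p):
    c,s=np.cos(S[2]),np.sin(S[2]);p=np.asarray(p,float);return np.array([S[0]+c*p[0]-s*p[1],S[1]+s*p[0]+c*p[1],p[2]])
def proj(f,P):
    T=f["world_from_camera"];K=f["camera_matrix"];c=T[:3,:3].T@(np.asarray(P)-T[:3,3]);q=K@c;return q[:2]/q[2]
E
python3 - <<'E'
from h import *
f=np.load("pics/top0.npz"); g=np.load("pics/scene0.npz")
C=lambda a,b:((a+.5)/4.4-.5+275,(b+.5)/4.2-.5+172)
cs=[ray(f,*C(*q),.072) for q in[(85,52),(633,115),(588,525),(30,458)]]
print(np.array(cs)); 
for i in range(4):print(np.linalg.norm(cs[i]-cs[i-1]))
gd=[ray(f,*C(*q),.099) for q in[(212,418),(290,425),(515,458)]];print(np.array(gd))
print(ray(f,*C(447,465),.136))
# detail: platform mask fit with depth 0.064..0.08 and above
K=f["camera_matrix"];us,vs=np.meshgrid(np.arange(275,425),np.arange(172,312));z=f["range_z"][vs,us]
T=f["world_from_camera"]
c=np.stack([(us-K[0,2])/K[0,0]*z,(vs-K[1,2])/K[1,1]*z,z],-1);p=c@T[:3,:3].T+T[:3,3]
m=(abs(p[...,2]-.072)<.007).astype(np.uint8);n,l,st,_=cv2.connectedComponentsWithStats(m)
k=1+st[1:,4].argmax();r=cv2.minAreaRect(p[l==k][:,:2].astype(np.float32));print(r)
# knob cluster
s=(p[...,2]>.115)&(p[...,2]<.155)&(vs>268);print(p[s].mean(0),p[s].max(0),s.sum())
# frame: top points
s=(p[...,2]>.11)&(vs<262)&(p[...,2]<.25);q=p[s];A=np.c_[q[:,:2],np.ones(len(q))]
w=np.ones(len(q),bool)
for _ in range(8):
    a=np.linalg.lstsq(A[w],q[w,2],rcond=None)[0];w=abs(q[:,2]-A@a)<.006
print(a,w.sum(),'tilt',np.arctan(np.hypot(a[0],a[1])),'dir',np.arctan2(a[1],a[0]))
E
```

```text
[[ 0.7036  0.151   0.072 ]
 [ 0.6653 -0.0982  0.072 ]
 [ 0.4709 -0.0663  0.072 ]
 [ 0.509   0.1798  0.072 ]]
0.19671783329781117
0.2520897601359428
0.19696147822513357
0.2490944042182952
[[ 0.5223  0.0988  0.099 ]
 [ 0.5182  0.065   0.099 ]
 [ 0.5003 -0.032   0.099 ]]
[0.4945 0.0017 0.136 ]
((0.5894724726676941, 0.04069860279560089), (0.2448827475309372, 0.1962306797504425), 80.13993835449219)
[0.4928 0.0022 0.1397] [0.5007 0.0099 0.1441] 72
[-0.6523  0.1131  0.5363] 1896 tilt 0.5848139384427541 dir 2.969895489506226
```

```bash
cat >> h.py <<'E'
def cloud(f):
    K=f["camera_matrix"];z=f["range_z"];T=f["world_from_camera"];vs,us=np.indices(z.shape)
    c=np.stack([(us-K[0,2])/K[0,0]*z,(vs-K[1,2])/K[1,1]*z,z],-1);p=c@T[:3,:3].T+T[:3,3];p[z==0]=9;return p
E
python3 - <<'E'
from h import *
from scipy.spatial.transform import Rotation as R
f=np.load("pics/top0.npz"); g=np.load("pics/scene0.npz")
S0=np.array([.587,.0415,-.155])
for n,F in(("top",f),("scene",g)):
    p=cloud(F).reshape(-1,3);c,s=np.cos(S0[2]),np.sin(S0[2]);d=p[:,:2]-S0[:2]
    q=np.c_[c*d[:,0]+s*d[:,1],-s*d[:,0]+c*d[:,1],p[:,2]]*1000
    m=(abs(q[:,0])<140)&(abs(q[:,1])<170);q=q[m]
    pl=q[abs(q[:,2]-72)<5]
    print(n,'plat z',np.median(pl[:,2]),'pct x',np.percentile(pl[:,0],[.3,1,99,99.7]),'y',np.percentile(pl[:,1],[.3,1,99,99.7]))
    for y0 in(-60,-40,-20,0):
        r=q[(abs(q[:,1]-y0)<9)&(q[:,2]>90)&(q[:,2]<104)&(q[:,0]<-58)];print(' rod',y0,len(r),np.median(r,0) if len(r) else '')
    k=q[(q[:,2]>122)&(q[:,2]<160)&(q[:,0]<-50)&(q[:,0]>-110)&(q[:,1]<0)];print(' knob',len(k),np.median(k,0),k.min(0),k.max(0))
    b=q[(q[:,2]>150)&(q[:,2]<185)&(q[:,0]<10)&(q[:,0]>-60)];print(' bar',len(b),np.percentile(b,[2,50,98],axis=0))
q=np.array([-0.55278432,0.55352462,0.43986824,-0.44108495]);print(R.from_quat(q,scalar_first=True).as_matrix())
C=lambda n,a,b:(((a-275+.5)*4.4-.5,(b-172+.5)*4.2-.5) if n=="t" else((a-225+.5)*4-.5,(b-180+.5)*4-.5))
A=cv2.imread("pics/topc.png");B=cv2.imread("pics/scenec.png")
pts=[(x,y,72) for x in(-95,95) for y in(-125,125)]+[(-73,y,99) for y in(-87,10,46)]+[(88,0,94),(-73,-60,136),(-73,-60,90),(-88,-18,99)]
for P in pts:
    w=S2W(S0,np.array(P)/1000)
    cv2.drawMarker(A,tuple(int(round(v)) for v in C("t",*proj(f,w))),(0,0,255),0,12,1);cv2.drawMarker(B,tuple(int(round(v)) for v in C("s",*proj(g,w))),(0,0,255),0,12,1)
cv2.imwrite("pics/ov.png",cv2.resize(np.hstack([A[:580],B]),None,fx=.54,fy=.54) if 0 else np.vstack([cv2.resize(A,(400,300)),cv2.resize(B[:,:],(400,300))]))
cv2.imwrite("pics/ov_t.png",A)
E
```

```text
top plat z 72.24927538840808 pct x [-95.5333 -94.7926 135.3732 138.3591] y [-160.0128 -122.4024  122.0285  149.799 ]
 rod -60 49 [-72.0698 -61.7101  96.3638]
 rod -40 83 [-75.9928 -40.3303  95.7959]
 rod -20 77 [-74.9373 -21.0878  95.8753]
 rod 0 82 [-75.1426   1.4392  95.714 ]
 knob 72 [-87.0874 -53.141  139.4504] [-94.6275 -62.1318 133.4121] [-78.7909 -45.5234 144.1136]
 bar 1391 [[-50.6991 -93.4416 153.0007]
 [-25.0392  -0.026  172.6403]
 [  7.7983  92.9823 180.9109]]
scene plat z 71.89059305094104 pct x [-96.6722 -95.8458 138.2511 139.4047] y [-163.8445 -157.0838  152.4079  164.1955]
 rod -60 53 [-80.6011 -55.8713  96.426 ]
 rod -40 57 [-78.8763 -39.8984  94.9416]
 rod -20 53 [-77.8577 -20.249   94.6391]
 rod 0 52 [-80.0221   0.0284  96.2264]
 knob 75 [-88.1472 -50.9532 136.2644] [-95.7644 -64.0283 122.3277] [-79.2067 -45.9057 143.4854]
 bar 709 [[-56.9889 -91.6347 152.1593]
 [-30.9617  27.3996 172.0418]
 [  5.98    93.8013 181.5367]]
[[ 0.2239 -0.0007 -0.9746]
 [ 0.9746 -0.0019  0.2239]
 [-0.002  -1.      0.0003]]
```

View pics/ov_t.png

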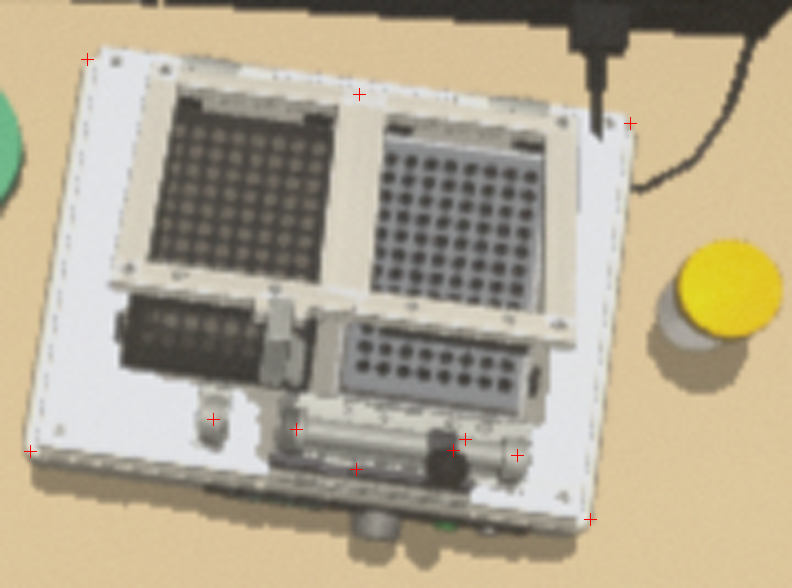

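The overlay matches the platform, guides and hinge to about 2 mm. I estimate the shaker at (0.5855, 0.0415) with yaw -0.156, the frame angle at about 0.585, the knob at S(-86,-54,134) and the bolt travel at about 6 mm. Moving now: I'll align the tool, close it and approach above frame_front.

Request:
drive_tool([
  [[0,0,0],[0,-0.8,0],1],
  [[-0.8,0,-1],[0,0,0],1],
  [[-0.8,0,-1],[0,0,0],1],
  [[-0.8,0,-1],[0,0,0],1],
  [[-0.8,0,-1],[0,0,0],1],
  [[-0.8,0,-1],[0,0,0],1],
  [[-0.8,0,-1],[0,0,0],1],
  [[-0.8,0,-1],[0,0,0],1],
  [[-0.8,0,-1],[0,0,0],1],
  [[-0.8,0,-1],[0,0,0],1],
  [[-0.8,0,-1],[0,0,0],1],
  [[-0.8,0,-1],[0,0,0],1],
])

```text
time: 1.3
tool_pos: [0.3779, 0.3478, 0.2308]
tool_rot: [0.537, -0.537, -0.459, 0.46]
contact_force: [-0.3, -0.1, 0.3]
gripper_width: 0.002
```

```bash
cat > st.py <<'E'
from plant import manip
from h import *
from scipy.spatial.transform import Rotation as R
s=manip.state();S=[.5855,.0415,-.156]
c,n=np.cos(S[2]),np.sin(S[2]);d=s["tool_pos"][:2]-S[:2]
print("t",s["time"],"S mm",1000*np.array([c*d[0]+n*d[1],-n*d[0]+c*d[1],s["tool_pos"][2]]),"F in S",c*s["contact_force"][0]+n*s["contact_force"][1],-n*s["contact_force"][0]+c*s["contact_force"][1],s["contact_force"][2],"w",s["gripper_width"])
M=R.from_quat(s["tool_rot"],scalar_first=True).as_matrix();print("yaw err deg",np.degrees(np.arctan2(M[1,0],M[0,0])-np.pi/2-S[2]),"tilt",M[2,0],M[2,2],s["joint_pos"])
E
python3 st.py
```

```text
t 1.3 S mm [-252.715   270.3417  230.7926] F in S -0.23369268409664584 -0.14084852781853477 0.32467975994826304 w 0.0022060861953780092
yaw err deg 0.000574314927173431 tilt -0.000498226543792335 0.0005373908150518858 [ 0.599  -0.2173  1.868   0.      1.4916 -0.8158]
```

Request:
drive_tool([
  [[-0.85,0,-0.91],[0,0,0],1],
  [[-0.85,0,-0.91],[0,0,0],1],
  [[-0.85,0,-0.91],[0,0,0],1],
  [[-0.85,0,-0.91],[0,0,0],1],
  [[-0.85,0,-0.91],[0,0,0],1],
  [[-0.85,0,-0.91],[0,0,0],1],
  [[-0.85,0,-0.91],[0,0,0],1],
  [[-0.85,0,-0.91],[0,0,0],1],
  [[-0.85,0,-0.91],[0,0,0],1],
  [[-0.85,0,-0.91],[0,0,0],1],
  [[0,0.7,0],[0,0,0],1],
  [[0,0.7,0],[0,0,0],1],
])

```text
time: 2.5
tool_pos: [0.5691, 0.1035, 0.1951]
tool_rot: [0.538, -0.538, -0.459, 0.459]
contact_force: [0.4, 0.5, -0.2]
gripper_width: -0.002
```

```bash
python3 st.py
```

```text
t 2.5 S mm [-25.8242  58.7157 195.1455] F in S 0.27861752295941816 0.5924786049356146 -0.15516342374914813 w -0.002213955327595485
yaw err deg -0.069337887589879 tilt 0.0003418286431544071 0.00039395258195823457 [ 0.0511 -0.0324  1.7596  0.0004  1.4147 -1.3626]
```

Request:
drive_tool([
  [[0,0.84,0],[0,0,0],1],
  [[0,0.32,0.19],[0,0,0],1],
  [[0,0.32,0.19],[0,0,0],1],
  [[0,0.4,0.17],[0,0,0],1],
  [[0,0.4,0.15],[0,0,0],1],
  [[0,0.4,0.11],[0,0,0],1],
  [[0,0.4,0.1],[0,0,0],1],
  [[0,0.28,0.04],[0,0,0],1],
  [[0,0.24,0.03],[0,0,0],1],
  [[0,0,0],[0,0,0],1],
])

```text
time: 3.5
tool_pos: [0.5443, 0.1074, 0.105]
tool_rot: [0.538, -0.537, -0.459, 0.46]
contact_force: [-0.1, 0.2, -0.2]
gripper_width: 0.002
```

```bash
python3 st.py
```

```text
t 3.5 S mm [-50.9841  58.7259 105.0162] F in S -0.13968134423610495 0.14445432587430682 -0.2189463943180902 w 0.0016408186562541238
yaw err deg -0.003502775718254745 tilt -0.0005952890411594636 0.0017426825122133782 [ 0.0608  0.0001  1.8856 -0.0002  1.2577 -1.3538]
```

Request:
drive_tool([
  [[0,0.1,0],[0,0,0],1],
  [[0,0.1,0],[0,0,0],1],
  [[0,0,0],[0,0,0],1],
])

```text
time: 3.8
tool_pos: [0.5452, 0.1075, 0.1014]
tool_rot: [-0.537, 0.538, 0.46, -0.459]
contact_force: [0.1, -0.7, 1.0]
gripper_width: -0.0
```

```bash
python3 - <<'E'
from plant import manip
import cv2
exec(open("st.py").read())
f=manip.grab_frame("scene");cv2.imwrite("pics/s1.png",cv2.resize(f["img"][150:325,225:425],None,fx=4,fy=3.4,interpolation=cv2.INTER_CUBIC))
E
```

```text
t 3.8 S mm [-50.0533  58.9596 101.3821] F in S 0.1839158757281166 -0.684051073777797 0.9839365501488982 w -0.00015257657678705683
yaw err deg -0.005706054382396444 tilt 1.1700442109796594e-05 -0.0005572226103089384 [ 0.0608  0.0051  1.8872 -0.0001  1.2488 -1.3538]
```

View pics/s1.png

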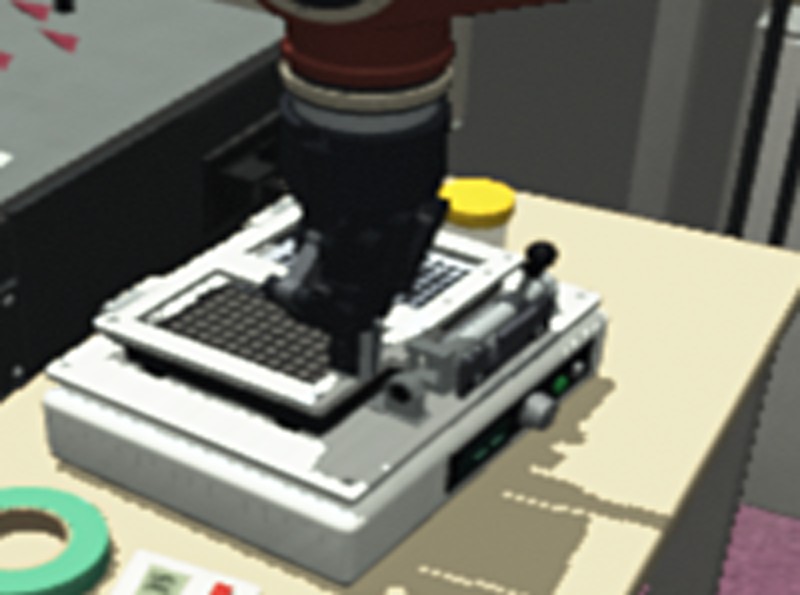

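The picture (viewed #6) shows the frame folded down, with the fingers at about (360,350) pressing the front bar. I'll press a little further.

Request:
drive_tool([
  [[0,0.1,0],[0,0,0],1],
  [[0,0.06,0],[0,0,0],1],
  [[0,0,0],[0,0,0],1],
  [[0,0,0],[0,0,0],1],
])

```text
time: 4.25
tool_pos: [0.5452, 0.1076, 0.0984]
tool_rot: [-0.537, 0.537, 0.46, -0.46]
contact_force: [-3.1, -0.3, 6.2]
gripper_width: -0.001
```

Request:
drive_tool([
  [[0,0.06,0],[0,0,0],1],
  [[0,0,0],[0,0,0],1],
  [[0,0,0],[0,0,0],1],
])

```text
time: 4.55
tool_pos: [0.5452, 0.1076, 0.098]
tool_rot: [-0.537, 0.537, 0.46, -0.46]
contact_force: [-6.6, -1.4, 11.3]
gripper_width: 0.001
```

Request:
drive_tool([
  [[0,-0.95,0],[0,0,0],1],
  [[0,-0.95,0],[0,0,0],0],
  [[0,-0.95,0],[0,0,0],-1],
  [[0,-0.95,0],[0,0,0],-1],
  [[-0.9,0,0.29],[0,0,0],-1],
  [[-0.9,0,0.29],[0,0,0],-1],
  [[-0.9,0,0.29],[0,0,0],-1],
  [[-0.9,0,0.29],[0,0,0],-1],
  [[-0.9,0,0.29],[0,0,0],-1],
  [[0,0,0],[0,0,0],-1],
])

```text
time: 5.55
tool_pos: [0.4909, 0.0005, 0.1906]
tool_rot: [-0.538, 0.538, 0.459, -0.459]
contact_force: [0.5, 0.2, 0.3]
gripper_width: 0.996
```

```bash
python3 - <<'E'
exec(open("st.py").read())
f=manip.grab_frame("scene");p=cloud(f).reshape(-1,3);d=p[:,:2]-S[:2]
q=np.c_[c*d[:,0]+n*d[:,1],-n*d[:,0]+c*d[:,1],p[:,2]]*1000
b=q[(abs(q[:,0]+50)<8)&(abs(abs(q[:,1])-45)<40)&(q[:,2]>80)&(q[:,2]<125)];print("bar z",len(b),np.percentile(b[:,2],[10,50,90]))
k=q[(q[:,2]>120)&(q[:,2]<150)&(abs(q[:,0]+86)<15)&(abs(q[:,1]+54)<15)];print(len(k),np.median(k,0),k.min(0),k.max(0))
cv2.imwrite("pics/s2.png",cv2.resize(f["img"][150:325,225:425],None,fx=4,fy=3.4,interpolation=cv2.INTER_CUBIC))
E
```

```text
t 5.55 S mm [-87.1089 -55.2086 190.6159] F in S 0.4211771489815384 0.2866360166285644 0.29335897940775163 w 0.99619494757913
yaw err deg -0.16095288843484415 tilt -0.0005703474894268035 -7.747624102305561e-05 [-0.1504 -0.2487  1.9617 -0.0006  1.4285 -1.5623]
bar z 457 [ 89.2632 100.225  101.9635]
74 [-86.3018 -53.9354 135.3637] [-94.3474 -63.579  120.8978] [-76.8504 -49.7016 144.3403]
```

View pics/s2.png

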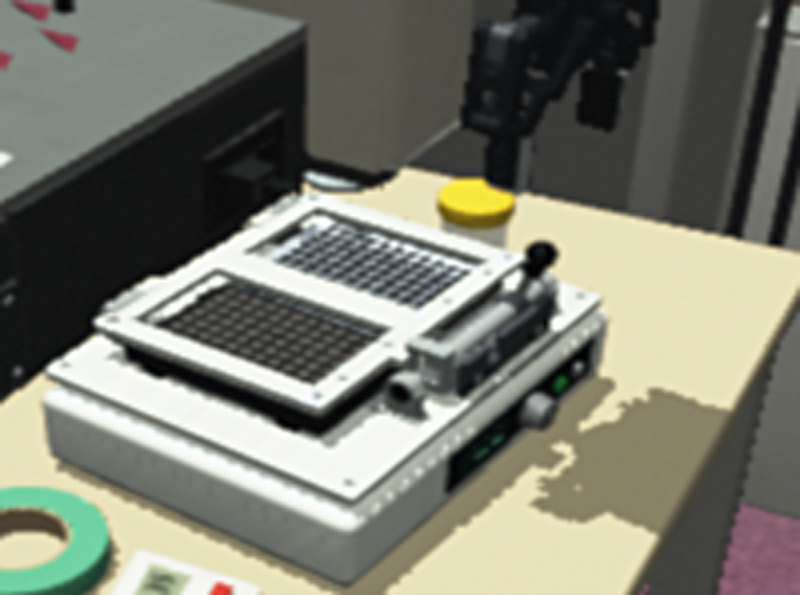

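The frame is down at about 101 mm on the bar, and the fingers straddle the knob at (540,255) in the crop. I'll descend and grip.

Request:
drive_tool([
  [[0,0.9,0],[0,0,0],-1],
  [[0,0.9,0],[0,0,0],-1],
  [[0,0.9,0],[0,0,0],-0.5],
  [[0,0,0],[0,0,0],0.2],
  [[0,0,0],[0,0,0],0.5],
  [[0,0,0],[0,0,0],1],
  [[0,0,0],[0,0,0],1],
  [[0,0,0],[0,0,0],1],
  [[0,0,0],[0,0,0],1],
])

```text
time: 6.5
tool_pos: [0.4929, 0.002, 0.1254]
tool_rot: [-0.537, 0.538, 0.46, -0.459]
contact_force: [-1.5, 0.3, 6.5]
gripper_width: 0.165
```

```bash
python3 st.py
```

```text
t 6.5 S mm [-85.333  -53.439  125.3938] F in S -1.5216414982786215 0.11109958749593182 6.462736256682978 w 0.16506502206921791
yaw err deg -0.0007490683232941683 tilt 0.00011960256318110929 -0.0032337281551246266 [-0.1472 -0.1815  2.0181  0.0001  1.3018 -1.562 ]
```

Request:
drive_tool([
  [[0,0,0],[0,0,0],0.3],
  [[0,0,0],[0,0,0],0.3],
  [[0,0.3,0],[0,0,0],0.3],
  [[0,0,0],[0,0,0],0.3],
  [[0,0,0],[0,0,0],1],
  [[0,0,0],[0,0,0],1],
  [[0,0,0],[0,0,0],1],
  [[0,0,0],[0,0,0],1],
])

```text
time: 7.3
tool_pos: [0.4912, 0.0022, 0.1152]
tool_rot: [0.538, -0.537, -0.459, 0.46]
contact_force: [-0.4, 0.5, -4.1]
gripper_width: 0.168
```

```bash
python3 - <<'E'
exec(open("st.py").read())
f=manip.grab_frame("scene")
cv2.imwrite("pics/s3.png",cv2.resize(f["img"][170:290,290:410],None,fx=5,fy=5,interpolation=cv2.INTER_CUBIC))
E
```

```text
t 7.3 S mm [-87.0367 -53.4398 115.1965] F in S -0.49620743121457306 0.3934484136809199 -4.143691866925112 w 0.16808957833151958
yaw err deg 0.001130594853907816 tilt 0.00015670511802562404 0.001031150175424711 [-0.1472 -0.1707  2.0268  0.0002  1.2865 -1.562 ]
```

View pics/s3.png

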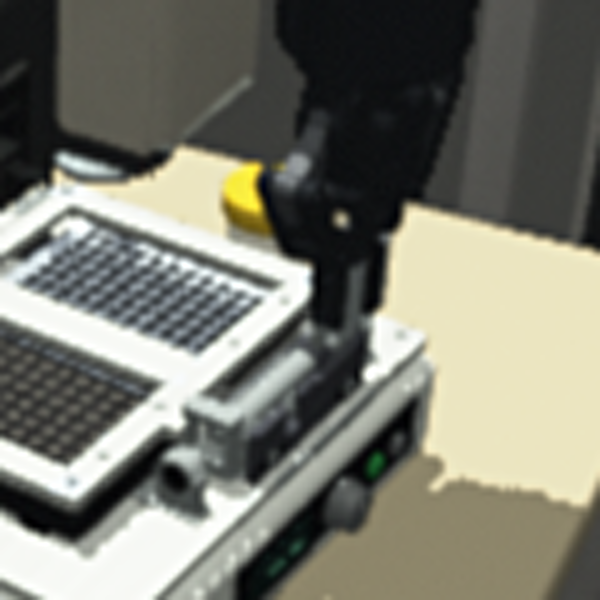

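The ball is held well between the pads at (340,310). Now I'll throw the bolt to just short of the notch range.

Request:
drive_tool([
  [[0.11,0,0],[0,0,0],1],
  [[0.11,0,0],[0,0,0],1],
  [[0.11,0,0],[0,0,0],1],
  [[0.11,0,0],[0,0,0],1],
  [[0,0,0],[0,0,0],1],
])

```text
time: 7.85
tool_pos: [0.4934, 0.0141, 0.1154]
tool_rot: [0.538, -0.537, -0.46, 0.459]
contact_force: [1.2, 2.5, -6.8]
gripper_width: 0.17
```

```bash
python3 st.py
```

```text
t 7.85 S mm [-86.7685 -41.3971 115.3614] F in S 0.835777916440882 2.6202204776293394 -6.8403459277965055 w 0.17044458806507823
yaw err deg 0.009587141068031931 tilt 0.002181935504709631 0.00015989289785384164 [-0.1236 -0.1657  2.0222  0.0023  1.2852 -1.5392]
```

Request:
drive_tool([
  [[0.11,0.04,0],[0,0,0],1],
  [[0.11,0,0],[0,0,0],1],
  [[0.11,0,0],[0,0,0],1],
  [[0.11,0,0],[0,0,0],1],
  [[0,0,0],[0,0,0],1],
])

```text
time: 8.35
tool_pos: [0.4953, 0.0233, 0.1153]
tool_rot: [-0.537, 0.538, 0.459, -0.46]
contact_force: [-1.0, -3.3, -1.0]
gripper_width: 0.169
```

```bash
python3 st.py
```

```text
t 8.35 S mm [-86.3224 -31.9853 115.3203] F in S -0.4289721376873793 -3.4525015298118062 -0.9728808884616713 w 0.1692359881948099
yaw err deg 0.01958235850744656 tilt -0.0017685618964461969 -0.00048456824531689646 [-0.1022 -0.1597  2.017  -0.0019  1.2839 -1.5168]
```

Request:
drive_tool([
  [[0,0.07,0.19],[0,0,0],1],
  [[0,0.08,0.165],[0,0,0],1],
  [[0,0.095,0.155],[0,0,0],1],
  [[0,0.11,0.145],[0,0,0],1],
  [[0,0,0],[0,0,0],1],
  [[0,0,0],[0,0,0],1],
])

```text
time: 8.95
tool_pos: [0.4796, 0.0269, 0.1074]
tool_rot: [-0.537, 0.538, 0.46, -0.459]
contact_force: [0.3, -1.3, 0.7]
gripper_width: 0.001
```

```bash
cat >> st.py <<'E'
Fx,Fz=c*s["contact_force"][0]+n*s["contact_force"][1],s["contact_force"][2]
for a in(.7,.85,1.2):print(a,"lean",Fx*np.cos(a)+Fz*np.sin(a),"radial",-Fx*np.sin(a)+Fz*np.cos(a))
E
python3 st.py
```

```text
t 8.95 S mm [-102.35    -30.8797  107.3775] F in S 0.45272340617200846 -1.2042289338734942 0.6505562839640993 w 0.0012842142649975284
yaw err deg 0.00019122590431256849 tilt 0.001518372744802654 -0.0023963355675249987 [-0.0999 -0.1924  2.0596  0.0014  1.2719 -1.5151]
0.7 lean 0.7653618248847814 radial 0.20592046549626936
0.85 lean 0.7875400064042786 radial 0.0892339588604702
1.2 lean 0.7703917211356545 radial -0.1862217954666079
```

The grip slipped: the width is now 0. Looking again.

```bash
python3 - <<'E'
from plant import manip
from h import *
f=manip.grab_frame("scene");g=manip.grab_frame("top")
S=[.5855,.0415,-.156];c,n=np.cos(S[2]),np.sin(S[2])
a=cv2.resize(f["img"][180:280,300:400],None,fx=4,fy=5,interpolation=cv2.INTER_CUBIC)
b=cv2.resize(g["img"][215:315,310:410],None,fx=4,fy=5,interpolation=cv2.INTER_CUBIC)
cv2.imwrite("pics/s4.png",np.hstack([a,b]))
E
```

```text
(no output)
```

View pics/s4.png

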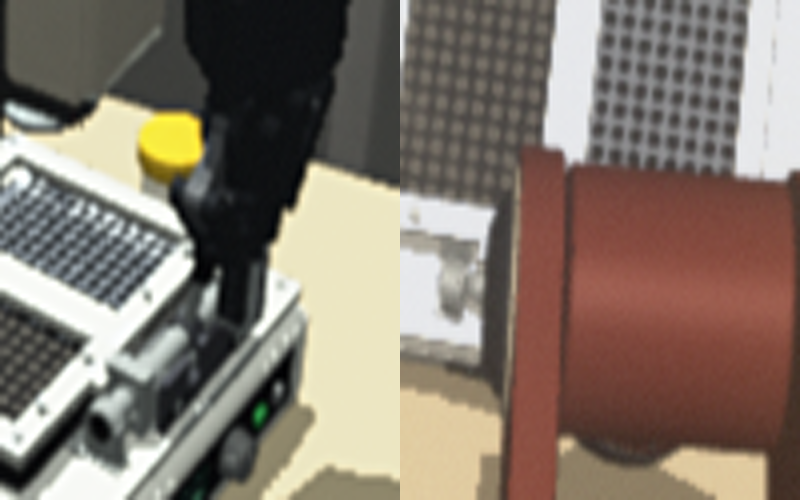

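The ball seems to have slipped out behind the fingers (+x side) at around (210,290) in the left panel. I'll lift clear and measure it by depth.

Request:
drive_tool([
  [[0,-0.9,0.2],[0,0,0],1],
  [[0,-0.9,0],[0,0,0],0],
  [[0,-0.9,0],[0,0,0],-1],
  [[0,-0.9,0],[0,0,0],-1],
  [[0,0,0],[0,0,0],-1],
])

```text
time: 9.55
tool_pos: [0.4761, 0.0273, 0.1997]
tool_rot: [-0.536, 0.539, 0.461, -0.458]
contact_force: [0.8, -1.0, 1.1]
gripper_width: 0.679
```

```bash
cat > kn.py <<'E'
exec(open("st.py").read())
f=manip.grab_frame("scene");p=cloud(f);d=p[...,:2]-S[:2]
q=np.stack([c*d[...,0]+n*d[...,1],-n*d[...,0]+c*d[...,1],p[...,2]],-1)*1000
dark=f["img"].max(-1)<70
m=dark&(q[...,2]>101)&(q[...,2]<150)&(q[...,0]>-130)&(q[...,0]<-55)&(q[...,1]>-90)&(q[...,1]<20)
k=q[m]
fit=lambda v:np.clip(np.linalg.norm(k-v,axis=1)-9,-4,4)
if len(k)>10:
    r=least_squares(fit,np.median(k,0)+[3,-3,-3],loss="soft_l1");print("knob fit",r.x,"n",len(k),"med",np.median(k,0),"rms",np.sqrt((r.fun**2).mean()),"angle",np.arctan2(-73-r.x[0],r.x[2]-90),"R",np.hypot(r.x[0]+73,r.x[2]-90))
b=q[(abs(q[...,0]+50)<6)&(abs(q[...,1]-60)<20)&(q[...,2]>92)&(q[...,2]<125)];print("bar z",len(b),np.median(b[:,2]))
E
python3 kn.py; python3 - <<'E'
# same fit on the initial picture for comparison
src=open("kn.py").read().replace('manip.grab_frame("scene")','np.load("pics/scene0.npz")')
import os;os.chdir(".");exec(src)
E
```

```text
t 9.55 S mm [-105.8541  -31.0667  199.7238] F in S 0.8970587525191477 -0.8696904721291857 1.133936460463806 w 0.6794003078819811
yaw err deg 0.0128793358320476 tilt 0.0010339898119597346 -0.007057171701578713 [-0.0994 -0.2987  1.9866  0.0006  1.4466 -1.5145]
0.7 lean 1.4166103024339263 radial 0.28938132779855474
0.85 lean 1.4439479009518426 radial 0.07443628938335356
1.2 lean 1.381929297352082 radial -0.42520315022395455
knob fit [-81.3526 -31.1695 133.6207] n 74 med [-82.2267 -26.6706 134.2843] rms 2.24786025198251 angle 0.1891912417952912 R 44.41320077046595
bar z 95 97.7418411261044
t 9.6 S mm [-106.9194  -31.1715  197.5484] F in S -0.5992546754648308 -0.3690373929121744 -0.6944027172711602 w 0.7610691492866517
yaw err deg 0.01084007533623892 tilt 0.0007258968402347743 -0.003694751376446148 [-0.0994 -0.2974  1.9892  0.0005  1.446  -1.5145]
0.7 lean -0.9056817692549726 radial -0.14505803203964007
0.85 lean -0.9171891406615604 radial -0.008085794490267473
1.2 lean -0.8643550524596544 radial 0.3069065706489496
knob fit [-84.6688 -55.6151 133.4286] n 67 med [-86.0879 -50.5445 133.6779] rms 2.156052032518926 angle 0.2624890049189595 R 44.96894283641775
bar z 0 nan
  return _methods._mean(a, axis=axis, dtype=dtype,
  ret = ret.dtype.type(ret / rcount)
```

The knob is now at S(-82,-31,134) and the frame bar at 98 mm, so the bolt is through the eye. Gripping the ball is unreliable, so I'll lean it with closed fingers from behind instead.

Request:
drive_tool([
  [[0,0,-0.66],[0,0,0],1],
  [[0,0,-0.66],[0,0,0],1],
  [[0,0,-0.66],[0,0,0],1],
  [[0,0,0],[0,0,0],1],
  [[0,0.9,0],[0,0,0],1],
  [[0,0.9,0],[0,0,0],1],
  [[0,0.9,0],[0,0,0],1],
  [[0,0,0],[0,0,0],1],
])

```text
time: 10.4
tool_pos: [0.5189, 0.02, 0.1234]
tool_rot: [0.54, -0.535, -0.457, 0.462]
contact_force: [-0.5, 0.3, -0.4]
gripper_width: 0.002
```

```bash
python3 st.py
```

```text
t 10.4 S mm [-62.4384 -31.5709 123.3862] F in S -0.5145524423107725 0.17278252123641968 -0.3753876373335842 w 0.002111765830908024
yaw err deg 0.004927326510739473 tilt -0.0002852945864412759 0.009390838341913788 [-0.1049 -0.1026  1.9512  0.0002  1.3024 -1.5199]
0.7 lean -0.6353827709902096 radial 0.04437148273017644
0.85 lean -0.6216173158596968 radial 0.13882365351141454
1.2 lean -0.5363280179400101 radial 0.3435583666910348
```

Request:
drive_tool([
  [[0,0.06,0.16],[0,0,0],1],
  [[0,0.06,0.16],[0,0,0],1],
  [[0,0.06,0.16],[0,0,0],1],
  [[0,0.06,0.16],[0,0,0],1],
  [[0,0.06,0.16],[0,0,0],1],
  [[0,0,0],[0,0,0],1],
])

```text
time: 11.0
tool_pos: [0.5025, 0.0227, 0.1209]
tool_rot: [0.537, -0.537, -0.46, 0.46]
contact_force: [0.6, 0.7, 0.3]
gripper_width: -0.003
```

```bash
python3 kn.py
```

```text
t 11.0 S mm [-79.0595 -31.4488 120.9111] F in S 0.44276147332001076 0.7365988409441645 0.2883791514114007 w -0.002621194227276816
yaw err deg 0.007807144565736065 tilt 2.862469871495188e-05 0.0002109863823559488 [-0.1029 -0.1475  1.9962  0.      1.2931 -1.5178]
0.7 lean 0.5244216036692002 radial -0.06467023140742958
0.85 lean 0.5088687157447813 radial -0.14231263950023276
1.2 lean 0.42921869393450895 radial -0.30817457715136143
knob fit [-91.4985 -23.2255 136.6349] n 171 med [-88.7392 -24.8562 132.3697] rms 3.3260015493143884 angle 0.37762970429119314 R 50.16982678680236
bar z 95 97.64357638944199
```

Request:
drive_tool([
  [[0,0.08,0.1],[0,0,0],1],
  [[0,0.06,0.1],[0,0,0],1],
  [[0,0.04,0.06],[0,0,0],1],
  [[0,0,0],[0,0,0],1],
])

```text
time: 11.45
tool_pos: [0.4964, 0.0236, 0.1162]
tool_rot: [0.537, -0.537, -0.459, 0.46]
contact_force: [0.4, 0.6, -0.7]
gripper_width: 0.001
```

```bash
python3 st.py
```

```text
t 11.45 S mm [-85.2087 -31.4768 116.2265] F in S 0.2744343716123253 0.6470360753585697 -0.7140579064255882 w 0.000528446117010262
yaw err deg 0.0034386684308537153 tilt 1.2372595358800531e-05 0.0002615760930368971 [-0.1023 -0.1574  2.0134  0.      1.2859 -1.5171]
0.7 lean -0.250109747981265 radial -0.7229370871769507
0.85 lean -0.35533565331737443 radial -0.6774433493161334
1.2 lean -0.5660864557839171 radial -0.5145279804142326
```

Request:
drive_tool([
  [[0,0.03,0.06],[0,0,0],1],
  [[0,0.03,0.06],[0,0,0],1],
  [[0,0,0],[0,0,0],1],
])

```text
time: 11.75
tool_pos: [0.495, 0.0239, 0.1155]
tool_rot: [-0.536, 0.538, 0.46, -0.459]
contact_force: [5.2, -0.2, -1.2]
gripper_width: -0.002
```

```bash
python3 kn.py
```

```text
t 11.75 S mm [-86.6569 -31.4866 115.5102] F in S 5.205662411153392 0.579668629200176 -1.200739753467431 w -0.002303232631152421
yaw err deg -0.006107245601842838 tilt 0.00018190955698194067 -0.004005473695775585 [-0.1021 -0.1633  2.0198 -0.      1.2811 -1.5168]
0.7 lean 3.2079724378580607 radial -4.271956218454887
0.85 lean 2.5335572060751503 radial -4.7033801651575065
1.2 lean 0.7671757595628725 radial -5.286978196322687
knob fit [-90.5544 -26.5423 132.1769] n 181 med [-93.432  -24.1398 128.3452] rms 3.3505049041164927 angle 0.3943998344616532 R 45.68422280137228
bar z 97 97.64960947319356
```

It leans on the strip at a knob x consistent with 0.85 rad, at 5 N. Next I'll come in diagonally (yaw 35°), so that pushing the bolt +y also leans the handle lightly.

Request:
drive_tool([
  [[0,0,-0.2],[0,0,0],1],
  [[0,-0.6,0],[0,0,0],1],
  [[0,-0.6,0],[0,0,0],1],
  [[-0.55,0,0.28],[0,0,0],1],
  [[-0.55,0,0.28],[0,-1,0],1],
  [[0,0,0],[0,-1,0],1],
  [[0,0,0],[0,-1,0],1],
  [[0,0,0],[0,-1,0],1],
  [[0,0,0],[0,-1,0],1],
  [[0,0,0],[0,-1,0],1],
  [[0,0,0],[0,-1,0],1],
  [[0,0,0],[0,0,0],1],
])

```text
time: 13.0
tool_pos: [0.4799, -0.0024, 0.1452]
tool_rot: [0.375, -0.375, -0.6, 0.6]
contact_force: [-0.0, 0.3, -0.4]
gripper_width: 0.002
```

```bash
python3 kn.py
```

```text
t 13.0 S mm [-97.4641 -59.7485 145.1608] F in S -0.05005763645455158 0.2594363326992583 -0.4379665629461523 w 0.0021776020415869503
yaw err deg 34.96577532629615 tilt -0.00029265676014400555 0.0002055067193674487 [-0.16   -0.2356  2.029  -0.0004  1.3482 -2.185 ]
0.7 lean -0.32043199842480186 radial -0.30272728917586844
0.85 lean -0.3620728932309285 radial -0.2514432286096937
1.2 lean -0.42634072775262044 radial -0.11204490655825453
knob fit [-103.539   -30.7881  120.9222] n 81 med [-102.7594  -26.337   123.523 ] rms 2.0681685743992673 angle 0.7791638239700923 R 43.46048583196414
bar z 95 97.63906179671322
```

Request:
drive_tool([
  [[0,0.64,0],[0,0,0],1],
  [[0,0.64,0],[0,0,0],1],
  [[0.07,0,-0.05],[0,0,0],1],
  [[0.07,0,-0.05],[0,0,0],1],
  [[0.07,0,-0.05],[0,0,0],1],
  [[0,0,0],[0,0,0],1],
])

```text
time: 13.65
tool_pos: [0.4823, 0.0048, 0.1141]
tool_rot: [-0.374, 0.375, 0.6, -0.6]
contact_force: [-0.6, 0.4, 0.2]
gripper_width: -0.001
```

```bash
python3 st.py
```

```text
t 13.65 S mm [-96.2505 -52.2811 114.0615] F in S -0.6229346021129148 0.32640465960254933 0.1571087118181947 w -0.0005559210800363625
yaw err deg 35.009188197324 tilt -0.0009781688682499179 -0.0015004946138048592 [-0.1445 -0.1949  2.0497  0.      1.285  -2.1703]
0.7 lean -0.37523445264282407 radial 0.5214688594619897
0.85 lean -0.2930936417172484 radial 0.5716876621230069
1.2 lean -0.07929372344693744 radial 0.6375289571938428
```

Request:
drive_tool([
  [[0.06,0,-0.04],[0,0,0],1],
  [[0.06,0,-0.04],[0,0,0],1],
  [[0,0,0],[0,0,0],1],
])

```text
time: 13.95
tool_pos: [0.4825, 0.0072, 0.1137]
tool_rot: [0.374, -0.375, -0.599, 0.601]
contact_force: [-0.9, -5.4, 2.2]
gripper_width: 0.004
```

```bash
python3 st.py
```

```text
t 13.95 S mm [-96.4625 -49.866  113.6579] F in S -0.05832937402679772 -5.443737937772218 2.2076098933770427 w 0.0035541063609202186
yaw err deg 35.015699893520726 tilt -0.002974574082112602 0.0006260025788941692 [-0.1378 -0.1931  2.0489 -0.0029  1.2846 -2.1629]
0.7 lean 1.377568573820813 radial 1.7260499939549399
0.85 lean 1.6200376513203152 radial 1.5008070380682232
1.2 lean 2.0364426062029644 radial 0.8543098201775712
```

Request:
drive_tool([
  [[0.075,0,-0.03],[0,0,0],1],
  [[0,0,0],[0,0,0],1],
  [[0,0,0],[0,0,0],1],
])

```text
time: 14.25
tool_pos: [0.4825, 0.0089, 0.1136]
tool_rot: [0.373, -0.375, -0.599, 0.601]
contact_force: [0.6, -5.6, 0.7]
gripper_width: -0.001
```

```bash
python3 kn.py
```

```text
t 14.25 S mm [-96.6722 -48.159  113.6336] F in S 1.423794215208216 -5.413766303422979 0.6831219260758654 w -0.0007723397183538706
yaw err deg 34.99795469462124 tilt -0.0035629485773231995 0.00020639991706469796 [-0.134  -0.1933  2.0491 -0.0032  1.284  -2.1587]
0.7 lean 1.5290571091208045 radial -0.3947529483019826
0.85 lean 1.452896302628451 radial -0.6188197370434757
1.2 lean 1.1526192102436474 radial -1.0794973317814591
knob fit [-103.9839  -29.8465  121.3514] n 167 med [-102.8786  -33.5926  128.0712] rms 3.058406835255312 angle 0.779502786380174 R 44.07841531861007
bar z 95 97.66257553100732
```

Request:
drive_tool([
  [[0.04,0,-0.015],[0,0,0],1],
  [[0.04,0,-0.015],[0,0,0],1],
  [[0,0,0],[0,0,0],1],
])

```text
time: 14.6
tool_pos: [0.4825, 0.0107, 0.1136]
tool_rot: [0.373, -0.376, -0.599, 0.601]
contact_force: [1.3, -6.3, 0.1]
gripper_width: -0.001
```

```bash
python3 st.py
```

```text
t 14.6 S mm [-96.9302 -46.4069 113.5881] F in S 2.308551274884116 -5.9991995895615515 0.05709416845623314 w -0.0007714313941108599
yaw err deg 34.99520235033661 tilt -0.004688448048542848 -2.4340692717922385e-05 [-0.1299 -0.1936  2.0494 -0.0041  1.2831 -2.1543]
0.7 lean 1.8024584796983953 radial -1.4435415344922138
0.85 lean 1.566498662843752 radial -1.696688148172646
1.2 lean 0.8897354526432768 radial -2.130971505475953
```

Request:
drive_tool([
  [[0.035,0,-0.02],[0,0,0],1],
  [[0.035,0,-0.02],[0,0,0],1],
  [[0,0,0],[0,0,0],1],
])

```text
time: 14.9
tool_pos: [0.4828, 0.0126, 0.1136]
tool_rot: [0.373, -0.376, -0.599, 0.601]
contact_force: [1.2, -7.0, -1.0]
gripper_width: -0.002
```

```bash
python3 st.py
```

```text
t 14.9 S mm [-96.9816 -44.4775 113.5817] F in S 2.273783532727067 -6.70666468730923 -0.9691617894567495 w -0.0020492534553559574
yaw err deg 34.99439526125262 tilt -0.004993779884793326 -0.00021668189646467662 [-0.1257 -0.193   2.0489 -0.0042  1.2827 -2.1501]
0.7 lean 1.114734404019452 radial -2.206067391613227
0.85 lean 0.77254654716112 radial -2.347879460345701
1.2 lean -0.07937357331461214 radial -2.4704384152824086
```

Request:
drive_tool([
  [[0.035,0,-0.02],[0,0,0],1],
  [[0.035,0,-0.02],[0,0,0],1],
  [[0,0,0],[0,0,0],1],
])

```text
time: 15.2
tool_pos: [0.483, 0.0146, 0.1136]
tool_rot: [0.373, -0.376, -0.599, 0.601]
contact_force: [2.3, -7.7, -2.2]
gripper_width: -0.002
```

```bash
python3 kn.py
```

```text
t 15.2 S mm [-97.059  -42.5231 113.5633] F in S 3.512180524364581 -7.27127714294855 -2.1624288800218023 w -0.0016134747253995461
yaw err deg 34.99123462505042 tilt -0.005243713918244852 -0.00041730449534568836 [-0.1216 -0.1924  2.0485 -0.0043  1.2823 -2.1458]
0.7 lean 1.293188902489352 radial -3.916525649010433
0.85 lean 0.6933895063162534 radial -4.065799022259796
1.2 lean -0.7428023886791979 radial -4.057062398860866
knob fit [-104.1653  -24.2934  122.3092] n 164 med [-103.7368  -27.1606  127.9806] rms 3.0089240590267963 angle 0.7673795184895016 R 44.890516049739254
bar z 95 97.75161022782208
```

Request:
drive_tool([
  [[0.035,0.03,-0.023],[0,0,0],1],
  [[0.035,0.03,-0.023],[0,0,0],1],
  [[0,0,0],[0,0,0],1],
])

```text
time: 15.55
tool_pos: [0.483, 0.0162, 0.1128]
tool_rot: [0.373, -0.376, -0.598, 0.601]
contact_force: [-1.3, -8.3, 4.6]
gripper_width: 0.0
```

```bash
python3 st.py
```

```text
t 15.55 S mm [-97.2933 -40.9195 112.7707] F in S 0.017499349041010692 -8.352407272529225 4.606744661304832 w 1.3003845427503839e-06
yaw err deg 35.00648294471218 tilt -0.005693560467696979 0.0012102911960909513 [-0.1174 -0.1902  2.0481 -0.0057  1.2817 -2.1416]
0.7 lean 2.9811306317969604 radial 3.5121592728461626
0.85 lean 3.472506270954 radial 3.027226915819588
1.2 lean 4.300007108230259 radial 1.6529795736326183
```

Request:
drive_tool([
  [[0.035,0.005,-0.022],[0,0,0],1],
  [[0.035,0.005,-0.022],[0,0,0],1],
  [[0,0,0],[0,0,0],1],
])

```text
time: 15.85
tool_pos: [0.4833, 0.0183, 0.1127]
tool_rot: [0.373, -0.376, -0.599, 0.601]
contact_force: [-2.0, -8.8, 3.8]
gripper_width: -0.002
```

```bash
python3 kn.py
```

```text
t 15.85 S mm [-97.3337 -38.7501 112.6769] F in S -0.6463153299434943 -9.023810308112164 3.8428839492648468 w -0.002021596082689079
yaw err deg 35.00429166307028 tilt -0.005588575027143383 0.0008674022658867186 [-0.1131 -0.1893  2.0474 -0.0054  1.2812 -2.1373]
0.7 lean 1.981324579488766 radial 3.355567532318642
0.85 lean 2.4605261856210245 radial 3.021802681035048
1.2 lean 3.347520671908758 radial 1.9948899479372018
knob fit [-105.0099  -20.5446  121.7728] n 169 med [-104.2766  -24.1491  127.902 ] rms 3.0708844773372017 angle 0.7891148272943502 R 45.10145197185696
bar z 94 97.85822522970966
```

Request:
drive_tool([
  [[0.035,0.01,-0.02],[0,0,0],1],
  [[0.035,0.01,-0.02],[0,0,0],1],
  [[0,0,0],[0,0,0],1],
])

```text
time: 16.2
tool_pos: [0.4833, 0.0204, 0.1123]
tool_rot: [0.373, -0.376, -0.599, 0.601]
contact_force: [-2.0, -8.4, 5.4]
gripper_width: -0.001
```

```bash
python3 kn.py
```

```text
t 16.2 S mm [-97.6325 -36.73   112.2501] F in S -0.6754051557333269 -8.575550342121177 5.402727592066376 w -0.0013561204374245607
yaw err deg 35.0061628842818 tilt -0.0053195325081241696 0.0011696632472585622 [-0.1088 -0.1882  2.0472 -0.0053  1.2807 -2.1331]
0.7 lean 2.9639543175219614 radial 4.567341936193241
0.85 lean 3.6132073548024475 radial 4.0731278116047385
1.2 lean 4.790814991045962 radial 2.58722424231758
knob fit [-105.2833  -18.663   120.9726] n 164 med [-104.8794  -20.1973  127.0938] rms 2.9515336462754256 angle 0.8061145634758441 R 44.73828191907026
bar z 94 97.75406897418443
```

Request:
drive_tool([
  [[0.035,0.002,-0.02],[0,0,0],1],
  [[0.035,0.002,-0.02],[0,0,0],1],
  [[0,0,0],[0,0,0],1],
])

```text
time: 16.55
tool_pos: [0.4835, 0.0228, 0.1119]
tool_rot: [0.373, -0.376, -0.599, 0.601]
contact_force: [-1.0, -6.7, 2.7]
gripper_width: -0.0
```

```bash
python3 kn.py
```

```text
t 16.55 S mm [-97.869  -34.3111 111.9122] F in S 0.06145666205148326 -6.752910667080365 2.7241691333511486 w -0.0002553949139490175
yaw err deg 34.99959641609445 tilt -0.004479054378789371 0.0004909038701657042 [-0.1044 -0.1873  2.0471 -0.0042  1.2799 -2.1288]
0.7 lean 1.801962586558442 radial 2.043968009793027
0.85 lean 2.0871752513310593 radial 1.7517345285872483
1.2 lean 2.5613014071273428 radial 0.9298437988507271
knob fit [-105.4298  -16.2077  120.5687] n 166 med [-104.5349  -19.473   126.0847] rms 2.981315484157359 angle 0.8149318426568528 R 44.56606946028452
bar z 95 97.30432192115235
```

Request:
drive_tool([
  [[0.023,0.03,0.033],[0,0,0],1],
  [[0,0,0],[0,0,0],1],
])

```text
time: 16.8
tool_pos: [0.4822, 0.0244, 0.1105]
tool_rot: [-0.374, 0.375, 0.6, -0.6]
contact_force: [0.1, -0.2, -0.5]
gripper_width: -0.001
```

```bash
python3 kn.py
```

```text
t 16.8 S mm [-99.3534 -32.9228 110.5283] F in S 0.15264867877717375 -0.19405292381896747 -0.4887831888192071 w -0.0014114979043736604
yaw err deg 34.967818660432414 tilt -0.0008356064312852185 -0.0010486419131155167 [-0.1036 -0.1887  2.0507 -0.0002  1.2782 -2.1287]
0.7 lean -0.19813062609975238 radial -0.4721809820460896
0.85 lean -0.2664676768873129 radial -0.43727062784843906
1.2 lean -0.40025160407767224 radial -0.3193889137680576
knob fit [-108.0318  -15.6015  116.4559] n 168 med [-106.6129  -18.4696  123.0668] rms 3.0044553747768026 angle 0.9239774585752945 R 43.89928570130127
bar z 97 97.86816980754176
```

The handle dropped: the force vanished and the knob fell. I'll continue turning it gently.

Request:
drive_tool([
  [[0.023,0.04,0.033],[0,0,0],1],
  [[0.023,0.04,0.033],[0,0,0],1],
  [[0.023,0.04,0.033],[0,0,0],1],
  [[0.023,0.04,0.033],[0,0,0],1],
  [[0,0,0],[0,0,0],1],
])

```text
time: 17.35
tool_pos: [0.4778, 0.0254, 0.1058]
tool_rot: [-0.374, 0.374, 0.6, -0.6]
contact_force: [1.5, 0.9, -0.8]
gripper_width: -0.001
```

```bash
python3 kn.py
```

```text
t 17.35 S mm [-103.9148  -32.6845  105.807 ] F in S 1.3115813710558164 1.0736944510265034 -0.7603350578190595 w -0.0005826382013774553
yaw err deg 35.00799924595174 tilt -0.00017378851409260987 -0.00021220343832822897 [-0.1027 -0.1937  2.0635 -0.      1.2715 -2.1285]
0.7 lean 0.5133314721659884 radial -1.4264802461770254
0.85 lean 0.2943967690728849 radial -1.487173707207337
1.2 lean -0.2334003118892919 radial -1.4979584064517106
knob fit [-110.6117  -14.5285  111.637 ] n 175 med [-110.0568  -18.9475  118.8176] rms 3.053208567548688 angle 1.0487574993454638 R 43.391213340014694
bar z 89 97.7384441593987
```

Request:
drive_tool([
  [[-0.2,0,0.14],[0,0,0],1],
  [[0,-0.72,0],[0,0,0],1],
  [[0,-0.72,0],[0,0,0],1],
  [[0.54,0,-0.04],[0,0,0],1],
  [[0.54,0,-0.03],[0,0,0],1],
  [[0,0,0],[0,0,0],1],
  [[0,0.4,0],[0,0,0],1],
  [[0,0.2,0],[0,0,0],1],
  [[0,0.2,0],[0,0,0],1],
  [[0,0,0],[0,0,0],1],
])

```text
time: 18.4
tool_pos: [0.4657, 0.0442, 0.1204]
tool_rot: [0.375, -0.374, -0.599, 0.6]
contact_force: [-0.9, -0.0, 0.5]
gripper_width: -0.008
```

```bash
python3 st.py
```

```text
t 18.4 S mm [-118.7615  -15.9352  120.3645] F in S -0.862819298635725 -0.16056518292541072 0.4509516154534415 w -0.007647768321955021
yaw err deg 34.98167480507578 tilt 0.0013528894462619956 0.0022701447309536604 [-0.0647 -0.2386  2.075   0.      1.3078 -2.09  ]
0.7 lean -0.36940959283629954 radial 0.9007502729940372
0.85 lean -0.23065508268734874 radial 0.9458396980507877
1.2 lean 0.10765526790988994 radial 0.9675871252086619
```

Now pressing down from z 120 towards 100, in two steps.

Request:
drive_tool([
  [[0,0.12,0],[0,0,0],1],
  [[0,0.12,0],[0,0,0],1],
  [[0,0.12,0],[0,0,0],1],
  [[0,0.12,0],[0,0,0],1],
  [[0,0,0],[0,0,0],1],
])

```text
time: 18.9
tool_pos: [0.4664, 0.0443, 0.1093]
tool_rot: [0.374, -0.374, -0.6, 0.6]
contact_force: [-0.8, -0.9, 0.3]
gripper_width: 0.002
```

```bash
python3 kn.py
```

```text
t 18.9 S mm [-118.1047  -15.7487  109.2814] F in S -0.6374779636179743 -1.028399741221601 0.2534370673923676 w 0.001528686570766155
yaw err deg 34.997498706396215 tilt 9.359214408982686e-05 0.00018440867878399825 [-0.0644 -0.2247  2.0833 -0.      1.2832 -2.09  ]
0.7 lean -0.3243013986234191 radial 0.604513940350309
0.85 lean -0.2303224091928373 radial 0.6461888957963995
1.2 lean 0.0052181692176248295 radial 0.6859892651761972
knob fit [-120.8899   -9.9923  128.6128] n 146 med [-121.5113   -6.7278  124.2148] rms 3.0952670158404514 angle 0.8922356228628677 R 61.51738964677244
bar z 90 97.48351928209104
```

Request:
drive_tool([
  [[0,0.1,0],[0,0,0],1],
  [[0,0.1,0],[0,0,0],1],
  [[0,0.1,0],[0,0,0],1],
  [[0,0,0],[0,0,0],1],
])

```text
time: 19.35
tool_pos: [0.4663, 0.0443, 0.1018]
tool_rot: [0.374, -0.374, -0.6, 0.6]
contact_force: [-0.2, -0.3, 0.0]
gripper_width: 0.001
```

```bash
python3 - <<'E'
exec(open("st.py").read())
f=manip.grab_frame("scene")
cv2.imwrite("pics/s5.png",cv2.resize(f["img"][190:280,310:400],None,fx=6,fy=6,interpolation=cv2.INTER_CUBIC))
E
```

```text
t 19.35 S mm [-118.1421  -15.7299  101.8091] F in S -0.18693926621441453 -0.36964663673886566 0.0012223347291028808 w 0.0007315005865974368
yaw err deg 35.0016729955543 tilt 0.00016123131920892098 0.0002666744969101187 [-0.0643 -0.215   2.0887  0.      1.2682 -2.09  ]
0.7 lean -0.1421915876085771 radial 0.12136447490236199
0.85 lean -0.12245844887512201 radial 0.14125052797803217
1.2 lean -0.0665996289853133 radial 0.17467762528152347
```

View pics/s5.png

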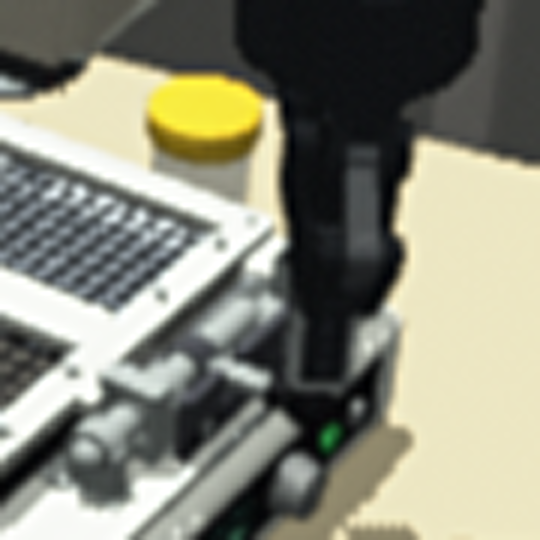

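The picture shows the stem at about (240,372), lying across the strip towards the dark knob under the fingertip at (315,400), and the nose through the left guide at (95,440). I'll press the rest of the way gently.

Request:
drive_tool([
  [[0,0.08,0],[0,0,0],1],
  [[0,0.06,0],[0,0,0],1],
  [[0,0,0],[0,0,0],1],
  [[0,0,0],[0,0,0],1],
])

```text
time: 19.8
tool_pos: [0.4666, 0.0443, 0.0987]
tool_rot: [0.374, -0.374, -0.6, 0.6]
contact_force: [-0.6, 0.0, 0.2]
gripper_width: -0.001
```

Request:
drive_tool([
  [[0,0.04,0],[0,0,0],1],
  [[0,0.02,0],[0,0,0],1],
  [[0,0,0],[0,0,0],1],
  [[0,0,0],[0,0,0],1],
])

```text
time: 20.2
tool_pos: [0.4666, 0.0443, 0.0974]
tool_rot: [-0.374, 0.374, 0.6, -0.6]
contact_force: [-1.8, 0.2, 0.8]
gripper_width: 0.001
```

Request:
drive_tool([
  [[0,0.04,0],[0,0,0],1],
  [[0,0,0],[0,0,0],1],
  [[0,0,0],[0,0,0],1],
])

```text
time: 20.5
tool_pos: [0.4666, 0.0443, 0.097]
tool_rot: [0.374, -0.374, -0.6, 0.6]
contact_force: [-3.7, -0.9, 5.7]
gripper_width: -0.0
```

The handle is at its stop at 5.7 N, with the finger at z 97. Retreating and checking.

Request:
drive_tool([
  [[0,-0.8,0],[0,0,0],1],
  [[0,-1,0],[0,0,0],1],
  [[0,-1,0],[0,0,0],1],
  [[0,-1,0],[0,0,0],1],
  [[-1,0,0],[0,0,0],1],
  [[-1,0,0],[0,0,0],1],
  [[-1,0,0],[0,0,0],1],
  [[-1,0,0],[0,0,0],1],
  [[0,0,0],[0,0,0],1],
  [[0,0,0],[0,0,0],1],
])

```text
time: 21.5
tool_pos: [0.5103, -0.0457, 0.1908]
tool_rot: [-0.375, 0.374, 0.6, -0.6]
contact_force: [-0.2, 0.8, -0.2]
gripper_width: 0.002
```

```bash
python3 - <<'E'
exec(open("kn.py").read().replace("q[...,2]>101","q[...,2]>78"))
m2=f["img"][185:285,300:400]
cv2.imwrite("pics/s6.png",cv2.resize(m2,None,fx=6,fy=6,interpolation=cv2.INTER_CUBIC))
E
```

```text
t 21.5 S mm [-60.72  -97.773 190.845] F in S -0.3016316448532999 0.7833384175354186 -0.16799378983263413 w 0.001966385051829876
yaw err deg 34.9429135209576 tilt 0.0007734812852484563 0.0003738827971866143 [-0.2347 -0.1922  1.9137  0.0004  1.4208 -2.2595]
0.7 lean -0.33892517776009023 radial 0.06582770297929091
0.85 lean -0.3252822443552571 radial 0.11573687444563761
1.2 lean -0.2658753438319259 radial 0.2202586301180811
knob fit [-85.2111 -11.7379  91.3694] n 259 med [-89.6361 -10.891   90.6362] rms 3.797966592366661 angle 1.4591166945827803 R 12.287655207657638
bar z 92 97.77698748718018
```

View pics/s6.png

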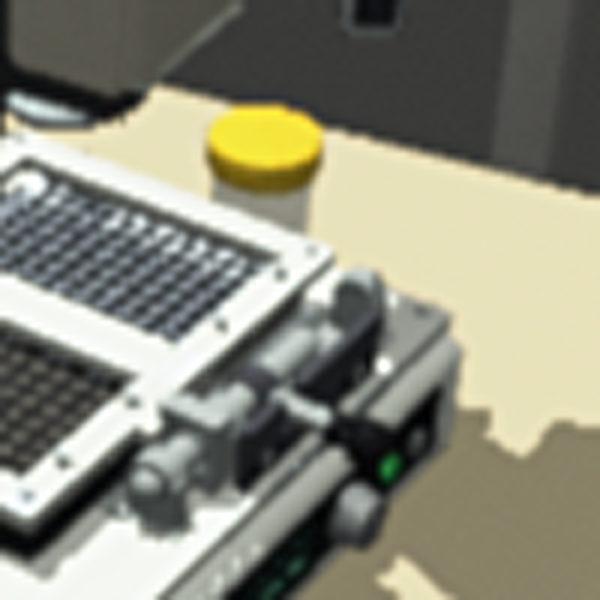

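The handle lies level through the notch with the knob at (360,430), and the nose is past the left guide at (150,480). One last numeric check, then I'll hand in.

```bash
python3 - <<'E'
exec(open("kn.py").read().replace("q[...,2]>101","q[...,2]>78").replace("q[...,0]<-55","q[...,0]<-108"))
print(k.max(0),k.min(0))
manip.job_done()
E
```

```text
t 21.55 S mm [-60.9447 -97.3561 190.8927] F in S -1.2204697888896316 -0.46220500054492497 -0.595210515972767 w 0.0002179847376084511
yaw err deg 34.993178247420616 tilt 0.000656575504151935 0.0003292298676239036 [-0.2339 -0.1928  1.9142  0.0003  1.4209 -2.2595]
0.7 lean -1.3169119248685124 radial 0.33100611181061146
0.85 lean -1.2526594883127422 radial 0.5240861286629599
1.2 lean -0.9970061573740058 radial 0.9218464004785119
knob fit [-117.1517  -14.0544   88.9449] n 61 med [-119.4277   -9.2123   92.9376] rms 0.9809790137257248 angle 1.5946887804157956 R 44.1643005702849
bar z 95 97.85643135758582
[-108.0268   -4.3101   97.5681] [-126.2671  -20.4915   83.7352]
the job is handed in; nothing more can be done
```

The plate shaker is ready and the job is handed in at about 21.6 s. The frame is folded down, the bolt is thrown through its eye, and the handle is turned fully down into the keeper notch.

- **Frame:** I pressed it onto the plates at about 11 N. The bolt then drew it fully down, and the front bar last measured about 98 mm, as it should when shut.
- **Notch:** I felt for it with the handle leaning on the strip. The lean was about 5 N on first contact and about 1 to 4 N while sliding. The side push to slide the bolt was up to about 9 N. The handle dropped in at about 45 mm of bolt travel.
- **Handle:** I eased it down to its stop with about 6 N. The last fit puts the knob at S(-117, -14, 89), an angle of about 1.59 rad.
- **Slip:** My first grip on the knob slipped off while I was turning the handle. I switched to pushing it with closed fingers. The slip left the handle nearly upright, so I don't think it loaded the strip, but I had no force reading at that moment.
- **Other objects:** The robot did not come near the jar, timer or tape. The jar looked in place in the last picture, but I did not measure any of the three afterwards.

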